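# Seat the vial carousel on its keyed drive shaft

## Task

Put the white vial carousel on the shaft of the grey drive unit and, pressing only lightly, turn it until its keyway drops over the key of the shaft; then press it gently fully home on the drive flange and let go. Never force it down on the key, and leave the other things on the bench where they stand.

Things in the scene. Friction and masses are not known exactly. Their poses are not given: they have to be found in the camera images.
- carousel: loose white plastic vial carousel, 0.22 kg: plate 100 mm across, 14 mm thick, with six short tube sockets (tops 28 mm above the underside) and a round grey hub, 32 mm in diameter, top 68 mm above the underside. Origin: centre of the underside, z up along the hub. It starts flat on the bench, its +x at most 1.0 rad off world -x. From below, a bore 16 mm wide goes 50 mm up into the hub (closed on top)
- hub_grip (a point): on the axis of the carousel's ribbed hub, 53 mm above the underside: a good height to grip the hub, which is free all round from 30 to 68 mm
- keyway (a point): the carousel's keyway, 15 mm from its axis along its own +x, in the underside: a slot 8 mm wide and 12.5 mm deep from the bore out to 22 mm from the axis. A raised bar 5 mm wide on the plate's top near the rim lies in the same direction
- drive_unit: grey box 126 x 126 mm, its top at 50 mm, fixed to the bench; origin at the centre of its underside, z up; its front (knob and display) faces its own -x. On top a steel flange 48 mm across with an upright shaft and a key. Flange, shaft and key are held by the motor and turn only under more than 0.22 N m. Contact forces of carousel and unit that add up to over 45 N count as forcing
- seat (a point): centre of the flange's upper face, on the shaft's axis, 58 mm above the bench. The seated carousel has the centre of its underside here; one that is not on its keyway stays at least 6 mm higher. Let go on the shaft it stays there, a little tilted on the key, and can be gripped anew to turn it further
- shaft_tip (a point): tip of the shaft (13 mm in diameter, 45 mm above the flange, last 8 mm tapered). At its foot stands the key: dark steel block 6 mm wide, from the shaft out to 20 mm from the axis, 11 mm up from the flange. It points within 1.1 rad of the unit's front (-x), either side; the angle is not measured. The key is sprung: sinks from 3 N on, 1 N per mm, hard stop at 5 mm
- vial: glass vial 24 mm in diameter, 72 mm high, a bystander; origin at the centre of its underside
- petri_dish: low glass dish 54 mm across, 14 mm high, a bystander; origin at the centre of its underside
- beaker: glass beaker 54 mm across, 70 mm high, a bystander; origin at the centre of its underside
- reagent_bottle: white plastic bottle 65 mm across, 132 mm high, a bystander; origin at the centre of its underside
Not all that is in view belongs to the job. Of the things shaped like the carousel, the white one is meant.

How it is judged:
On the way, in this order (a step that is already met when the one before it is completed fails the run):
1. the carousel's bore is on the shaft (horizontal distance between carousel and seat below 0.005 m and z of carousel in the frame of seat below 0.035 m), for 0.05 s.
2. the keyway has dropped over the key and the carousel lies on the flange (z of carousel in the frame of seat below 0.003 m), for 0.2 s.
At the end, for the whole second after the job is handed in: The carousel sits on the shaft with its underside within 3 mm of the flange (possible only with the keyway over the key), centred within 4 mm, tilted less than 0.06 rad, released and at rest (horizontal distance between carousel and seat below 0.004 m and z of carousel in the frame of seat between -0.004 and 0.003 m and angle between carousel's own z axis and vertical below 0.06 rad and linear speed of carousel below 0.02 m/s and contact force between the fingers and carousel below 0.1 N); the robot touches nothing.
It fails at once if the carousel is forced: its contact forces with the drive unit add up to more than 45 N (contact force between carousel and drive_unit above 45 N).
It fails at once if a bystander (vial, dish, beaker, bottle) is shifted by more than 30 mm or knocked over (distance of any of vial, petri_dish, beaker, reagent_bottle from where it was at the start of the episode above 0.03 m or angle between any of vial, petri_dish, beaker, reagent_bottle's own z axis and vertical above 0.5 rad).
It also fails if it takes over 67 s, if anything falls off the work surface, if the arm or the gripper's body presses on something with over 40 N, if the wrist force passes 120 N, or if a joint passes its speed limit or range.

## Robot

A 6-joint arm with a two-finger parallel gripper is mounted at the origin on a cart in front of the work surface, level with it; the furniture and walls round the work are solid. World frame = base frame: x ahead of the robot, y to its left, z up, the work surface at z = 0. Lengths are in m, angles in rad, forces in N, time in s.
With the tool pointing down it reaches from about 0.25 to 0.775 m from the base axis. Payload 4 kg.
Tool frame: the origin (TCP) lies between the finger pads; the fingertips stand 19 mm ahead of it and the grasp point (between the pads) is the TCP (robot.tip_reach is the y of the fingertips in the tool frame, in m); y points along the fingers, x is the direction in which the jaws open and shut, and the axes are right-handed (so a half turn about y gives the same grasp; the last joint's range is limited). The gripper opens to 94 mm and grips with 3 to 60 N. Pads are 16 mm wide; open, the fingers measure 119 mm over their backs; the gripper's body (75 mm by 177 mm) begins 78 mm behind the grasp point.
Start: joints at [-1.447, 0.087, 1.371, -0, 1.684, -0.103], TCP at [0.124, -0.536, 0.225] pointing down, gripper open.
Joint ranges: [-3.1, 3.1], [-0.76, 2.03], [0.27, 2.55], [-1.08, 4.22], [0.17, 2.65], [-2.57, 2.57]. Speed limits (rad/s): [2.79, 2.79, 3.14, 3.14, 3.14, 3.14].

## Interface

Orientations are given as [roll, pitch, yaw] about the fixed x, y, z axes, in that order (R = Rz(yaw) Ry(pitch) Rx(roll)).
In Python, from bench import robot, imaging, order gives the robot as it stands.
- The arm moves only by the tool send_rows, never from a script. Its argument "moves" is text: rows parted by semicolons, each of 5 numbers parted by spaces: the gripper's target within -1 to 1 (shut at 1, half-way at 0, fully open at -1), then the shift along the tool's x, y, z in m, then the turn about the tool's y in degrees. In form: fingers tx ty tz roll; .... A call has exactly 10 rows; each row shifts and turns the commanded pose from where the row before left it, along the tool's axes as they then stand; what a row does not reach is not made up. A row lasts 1/12 s, in which the tool goes at most 41.7 mm and 7.16 degrees, less where a joint would pass 70% of its speed; a pose out of reach is approached as far as the arm can. A call with a gripper value outside its range is refused whole. The fingers move at their own pace and stop on an object; the grip force is fixed at half the most. Time passes only in rows, so rows that do not move let the fingers close, or fill a call up. It gives the time, the measured TCP pose, the force and the opening at its end, in the units of the state.
- robot.get_obs(): the state, without advancing time (a new reading comes with each control period).
- imaging.snapshot(name): name is "scene" or "top" or "wrist"; returns a dict with "image" (420x560x3 uint8, red, green, blue), "mtx" (3x3 intrinsics, pixels), "R" (3x3) and "t" (3): a world point X has camera coordinates R X + t. Camera axes: x right, y down, z forward; pixel columns grow to the right and rows downward; lengths in m; the calibration is good to about 2 mm. A picture is of the moment at which its call begins. There is no depth.
- order.close_job(): hands the job in, once; it reports no verdict.
Trained networks look in a picture, given as the dict that the camera call returned (one of the last four; its "shot" number tells which), for a name from the list of things; names that differ only in an ending like _2 or _b are one class to them, and where a whole thing is asked for, a point or a joint stands for the part that bears it (a point fixed in the world has none). Each returns a list of dicts, best first, with "conf" (0 to 1); they miss things now and then, are a little off and sometimes report something else, mostly with a low value. They report only what shows in the picture. A call takes as long as a camera call. They do not tell look-alikes from the thing itself.
- imaging.recognise(picture, target): "centre" ([column, row] in pixels, amid what is visible of it).
- imaging.landmark_of(picture, target): "centre" ([column, row] in pixels: a listed point, or the origin of a listed thing).
The state is a dict: "time": time; "joint_positions": joint angles; "qvel": joint speeds; "joint_torque": joint torques, N m; "tool_pos": TCP position; "ee_rot": TCP orientation; "wrist_force": force on the tool from outside, world axes, zero at the start; "wrist_torque": the same for the moment, N m; "width": finger opening in m.
Only numpy, scipy, OpenCV 4.12 (cv2) and the standard library are available. Lean on these libraries where they do the work, as an engineer would, in place of code of your own. Each camera call takes 0.05 s, during which the arm holds its last target.

## Working session

There is one attempt and no reset: what is moved stays moved. The work goes in short steps, Python scripts to look and compute and a tool call to move; the robot and the scene stay as the last step left them, time stands still between calls to the robot, and variables do not carry over. Pictures are saved under pics/ and viewed, and the job is handed in when it is done.

Besides the shell and the picture viewer there is one more tool, called after "Emit:" as name(argument=value, ...) on one line, values as JSON. send_rows: Moves the arm, as the interface text tells. Its arguments: {"type":"object","properties":{"moves":{"type":"string"}},"required":["moves"]}

```bash
ls; mkdir -p pics
cat > h.py <<'E'
import numpy as np, cv2
from bench import robot, imaging, order
def save(p,n): cv2.imwrite('pics/'+n+'.png', cv2.cvtColor(p['image'],cv2.COLOR_RGB2BGR))
def at_z(p,uv,z):
    K,R,t=[np.array(p[k],float) for k in('mtx','R','t')]
    d=R.T@np.linalg.solve(K,np.array([uv[0],uv[1],1.])); c=-R.T@t
    return c+d*(z-c[2])/d[2]
def proj(p,X):
    K,R,t=[np.array(p[k],float) for k in('mtx','R','t')]
    q=K@(R@np.array(X,float)+t); return q[:2]/q[2]
E
python3 - <<'E'
from h import *
o=robot.get_obs(); print({k:np.round(v,3) for k,v in o.items()}, robot.tip_reach)
Z={'carousel':0,'hub_grip':.053,'keyway':0,'drive_unit':0,'seat':.058,'shaft_tip':.103,'vial':0,'petri_dish':0,'beaker':0,'reagent_bottle':0}
for n in('top','scene'):
    p=imaging.snapshot(n); save(p,n+'0')
    for k,z in Z.items():
        r=imaging.landmark_of(p,k)
        print(n,k,[(np.round(a['centre'],1).tolist(),round(a['conf'],2),np.round(at_z(p,a['centre'],z),3).tolist()) for a in r[:3]])
print(robot.get_obs()['time'])
E
```

```text
pics
{'time': np.float64(0.0), 'joint_positions': array([-1.447,  0.088,  1.372,  0.   ,  1.684, -0.103]), 'qvel': array([ 0.   , -0.   , -0.   , -0.001, -0.   ,  0.   ]), 'joint_torque': array([ 1.0000e-03, -3.4018e+01, -3.0243e+01,  7.2000e-02,  3.3000e-02,
       -0.0000e+00]), 'tool_pos': array([ 0.124, -0.535,  0.223]), 'ee_rot': array([-1.571,  0.002, -1.344]), 'wrist_force': array([ 0.149,  0.426, -0.064]), 'wrist_torque': array([-0.011,  0.056, -0.034]), 'width': np.float64(0.094)} 0.019
top carousel [([351.0, 273.9], 0.9, [0.444, -0.178, 0.0]), ([316.1, 212.9], 0.88, [0.609, -0.093, 0.0]), ([229.3, 298.9], 0.79, [0.389, 0.138, 0.0])]
top hub_grip [([225.4, 301.6], 0.9, [0.38, 0.141, 0.053]), ([318.9, 209.9], 0.8, [0.605, -0.097, 0.053]), ([356.1, 273.3], 0.63, [0.441, -0.183, 0.053])]
top keyway [([352.0, 281.1], 0.84, [0.426, -0.179, 0.0]), ([232.6, 302.5], 0.67, [0.379, 0.13, 0.0]), ([321.5, 225.0], 0.66, [0.576, -0.107, 0.0])]
top drive_unit [([178.7, 261.9], 0.56, [0.487, 0.271, 0.0]), ([165.1, 255.2], 0.24, [0.506, 0.307, 0.0])]
top seat [([165.6, 257.5], 0.77, [0.492, 
[... 649 characters left out ...]
602, -0.107, 0.053]), ([289.7, 349.0], 0.56, [0.42, -0.347, 0.053])]
scene keyway [([299.2, 254.9], 0.92, [0.592, -0.111, 0.0]), ([254.5, 299.5], 0.89, [0.435, -0.177, 0.0]), ([186.4, 228.0], 0.67, [0.39, 0.121, 0.0])]
scene drive_unit [([202.6, 186.5], 0.7, [0.497, 0.274, 0.0]), ([201.3, 167.3], 0.66, [0.533, 0.374, 0.0])]
scene seat [([199.3, 166.2], 0.86, [0.502, 0.295, 0.058])]
scene shaft_tip [([196.2, 157.6], 0.85, [0.489, 0.273, 0.103])]
scene vial [([216.5, 244.3], 0.67, [0.433, 0.024, 0.0]), ([203.4, 184.5], 0.33, [0.503, 0.283, 0.0])]
scene petri_dish [([277.7, 223.1], 0.71, [0.607, 0.019, 0.0])]
scene beaker [([282.3, 187.8], 0.78, [0.699, 0.151, 0.0])]
scene reagent_bottle []
1.1
```

Run:
```python
import cv2
a=cv2.imread('pics/top0.png'); b=cv2.imread('pics/scene0.png')
cv2.imwrite('pics/t0c.png',cv2.resize(a[140:340,120:400],None,fx=2.8,fy=2.8,interpolation=cv2.INTER_CUBIC))
cv2.imwrite('pics/s0c.png',cv2.resize(b[130:400,140:400],None,fx=2.2,fy=2.2,interpolation=cv2.INTER_CUBIC))
```

```text
(no output)
```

View pics/t0c.png

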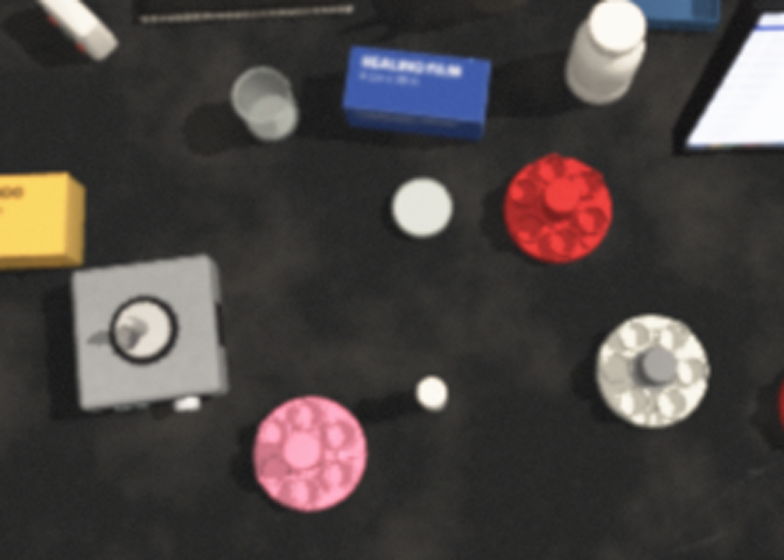

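View pics/s0c.png

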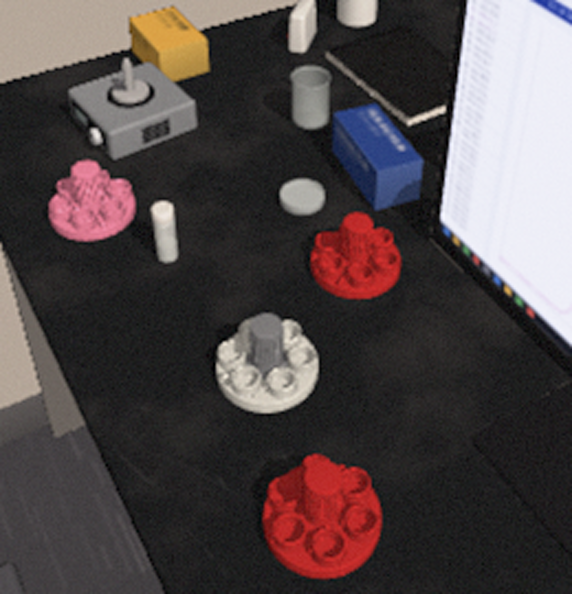

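The look-alikes are red at top (316,213), pink at top (229,300), red at scene (288,365), and white with a grey hub at top (351,274) / scene (265,299). I choose the white one, at about (0.445, -0.18). It agrees in both views. I'll move above it and check it in a close crop.

Emit:
send_rows(moves="-1 -0.0235 0 0.0335 0; -1 -0.0235 0 0.0335 0; -1 -0.0235 0 0.0335 0; -1 -0.0235 0 0.0335 0; -1 -0.0235 0 0.0335 0; -1 -0.0235 0 0.0335 0; -1 -0.0235 0 0.0335 0; -1 -0.0235 0 0.0335 0; -1 -0.0235 0 0.0335 0; -1 -0.0235 0 0.0335 0")

```text
time: 1.93
tool_pos: [0.3982, -0.2299, 0.2248]
ee_rot: [-1.57, -0.001, -1.344]
wrist_force: [0.7, -0.3, -0.6]
width: 0.0942
```

Emit:
send_rows(moves="-1 -0.02 0 0.028 0; -1 -0.019 0 0.028 0; -1 0 0 0 -6.75; -1 0 0 0 -6.75; -1 0 0 0 -6.75; -1 0 0 0 -6.75; -1 0 0 0 -6.75; -1 0 0 0 -6.75; -1 0 0 0 -6.75; -1 0 0 0 -6.75")

```text
time: 2.77
tool_pos: [0.4431, -0.181, 0.2245]
ee_rot: [-1.571, -0.0, -0.396]
wrist_force: [0.1, 0.3, 0.2]
width: 0.0937
```

Run:
```python
from h import *
o=robot.get_obs(); print({k:np.round(v,3) for k,v in o.items() if k in('time','tool_pos','ee_rot','joint_positions','wrist_force')})
Z={'carousel':0,'hub_grip':.053,'keyway':0}
for n in('wrist','top'):
    p=imaging.snapshot(n); save(p,n+'1')
    for k,z in Z.items():
        r=imaging.landmark_of(p,k)
        print(n,k,[(np.round(a['centre'],1).tolist(),round(a['conf'],2),np.round(at_z(p,a['centre'],z),4).tolist()) for a in r[:3]])
```

```text
{'time': np.float64(2.767), 'joint_positions': array([-0.506, -0.073,  1.532, -0.   ,  1.683, -0.111]), 'tool_pos': array([ 0.443, -0.181,  0.225]), 'ee_rot': array([-1.571, -0.   , -0.396]), 'wrist_force': array([0.09 , 0.261, 0.235])}
wrist carousel [([392.4, 47.3], 0.89, [0.5977, -0.0984, 0.0]), ([305.7, 317.4], 0.82, [0.4091, -0.3474, -0.0]), ([278.7, 182.9], 0.72, [0.443, -0.1804, 0.0])]
wrist hub_grip [([416.2, 39.4], 0.93, [0.6009, -0.101, 0.053]), ([310.8, 343.6], 0.85, [0.4112, -0.346, 0.053]), ([282.6, 192.9], 0.75, [0.4468, -0.1802, 0.053])]
wrist keyway [([267.3, 186.9], 0.65, [0.4298, -0.1797, 0.0]), ([387.9, 62.4], 0.59, [0.5895, -0.1099, 0.0]), ([311.2, 307.6], 0.56, [0.4202, -0.3373, 0.0])]
top carousel [([231.5, 303.2], 0.88, [0.3775, 0.1328, 0.0]), ([415.9, 288.9], 0.78, [0.4015, -0.3425, 0.0]), ([316.4, 211.6], 0.69, [0.6129, -0.0944, 0.0])]
top hub_grip [([229.2, 299.4], 0.92, [0.3849, 0.132, 0.053]), ([422.6, 283.5], 0.77, [0.4112, -0.3455, 0.053]), ([318.9, 206.6], 0.7, [0.6134, -0.0977, 0.053])]
top keyway [([233.9, 304.4], 0.96, [0.3743, 0.1267, 0.0]), ([417.2, 278.6], 0.9, [0.4277, -0.3481, 0.0]), ([320.9, 221.8], 0.83, [0.5846, -0.1053, 0.0])]
```

View pics/wrist1.png

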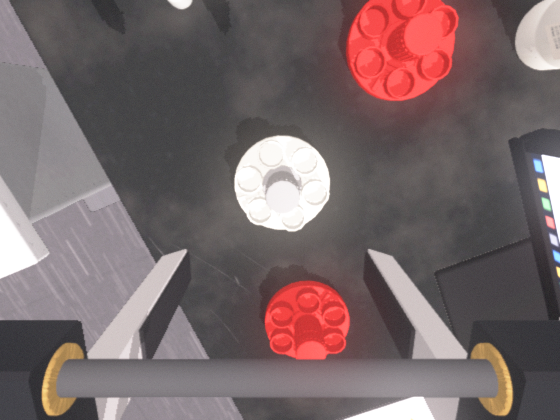

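Run:
```python
import cv2
a=cv2.imread('pics/wrist1.png')
cv2.imwrite('pics/w1c.png',cv2.resize(a[125:240,225:340],None,fx=5,fy=5,interpolation=cv2.INTER_CUBIC))
```

```text
(no output)
```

View pics/w1c.png

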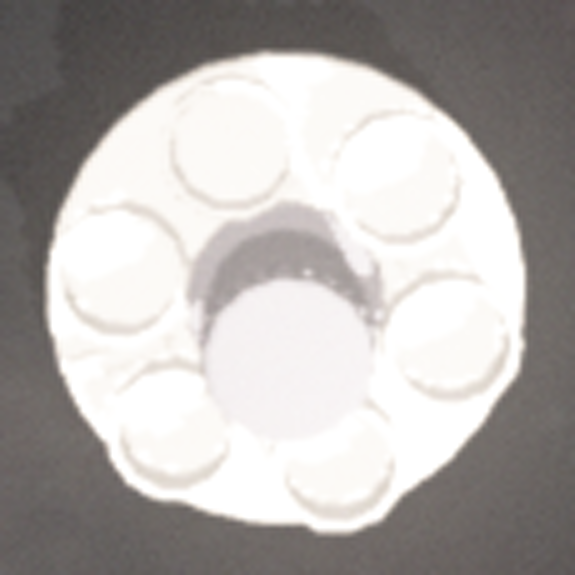

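Run:
```python
import cv2,numpy as np
from h import *
p=imaging.snapshot('wrist')
a=p['image'][125:240,225:340].astype(float).min(axis=2)
b=np.clip((a-200)/55,0,1)**3*255
t=imaging.snapshot('scene'); save(t,'s1')
s=t['image'][260:330,220:310].astype(float).mean(axis=2)
print(s.max())
s=np.clip((s-90)/(s.max()-90),0,1)*255
b=cv2.resize(b.astype('uint8'),(575,575),interpolation=cv2.INTER_CUBIC)
cv2.imwrite('pics/w1e.png',b)
cv2.imwrite('pics/s1e.png',cv2.resize(s.astype('uint8'),None,fx=8,fy=8,interpolation=cv2.INTER_CUBIC))
```

```text
227.66666666666666
```

View pics/w1e.png

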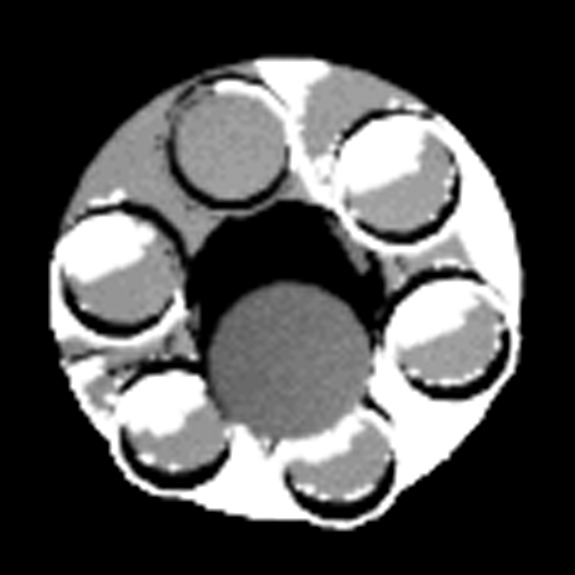

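View pics/s1e.png

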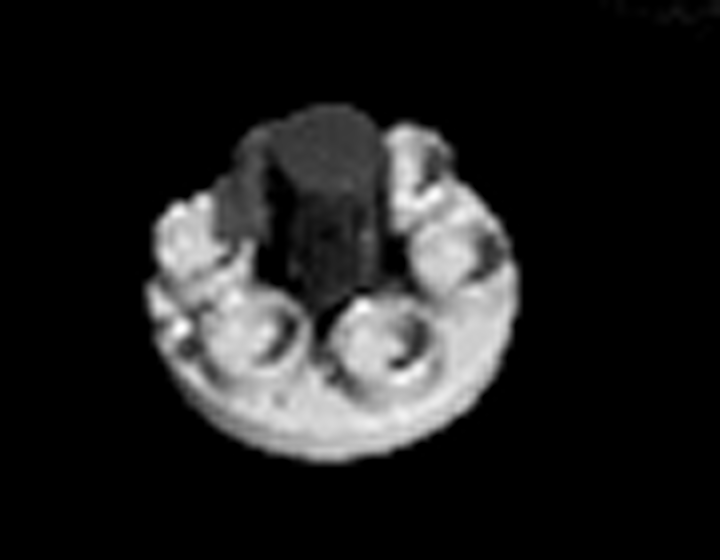

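Run:
```python
from h import *
p=imaging.snapshot('wrist')
S=np.array([(230,142),(400,176),(447,336),(340,456),(174,423),(124,268)])/5+[225,125]
W=np.array([at_z(p,s,.028) for s in S]); c=W.mean(0); print(c)
for w in W: print(np.round(np.hypot(*(w-c)[:2]),4), np.degrees(np.arctan2(*(w-c)[1::-1])))
print('hub',at_z(p,np.array([288,360])/5+[225,125],.068))
w=at_z(p,np.array([92,360])/5+[225,125],.016)-c; print('bar',np.degrees(np.arctan2(w[1],w[0])))
print('tcp px',proj(p,robot.get_obs()['tool_pos']))
```

```text
[ 0.44738886 -0.17871666  0.028     ]
0.0341 85.96577413519009
0.034 25.583620252366032
0.0335 -35.082999025003474
0.0344 -93.8127287866135
0.0342 -155.1602777221057
0.0333 144.7044255417098
hub [ 0.44655885 -0.18031266  0.068     ]
bar 177.28240769550803
tcp px [281.21448024 279.74442344]
```

The enhanced crop shows white plate, grey hub at crop (288,360) and the bar in the gap at crop (92,360), so the keyway points to about 176° in the world. Before gripping I'll look at the shaft and key with the wrist camera.

Emit:
send_rows(moves="-1 -0.0125 0 0.0395 0; -1 -0.0125 0 0.0395 0; -1 -0.0125 0 0.0395 0; -1 -0.0125 0 0.0395 0; -1 -0.0125 0 0.0395 0; -1 -0.0125 0 0.0395 0; -1 -0.0125 0 0.0395 0; -1 -0.0125 0 0.0395 0; -1 -0.0125 0 0.0395 0; -1 -0.0125 0 0.0395 0")

```text
time: 4.15
tool_pos: [0.4821, 0.2336, 0.2246]
ee_rot: [-1.571, -0.001, -0.402]
wrist_force: [1.3, -1.3, 0.2]
width: 0.094
```

Run:
```python
from h import *
o=robot.get_obs(); print({k:np.round(v,4) for k,v in o.items() if k in('time','tool_pos','ee_rot','joint_positions','qvel')})
p=imaging.snapshot('wrist'); save(p,'w2')
for k,z in {'seat':.058,'shaft_tip':.103,'drive_unit':0}.items():
    r=imaging.landmark_of(p,k)
    print(k,[(np.round(a['centre'],1).tolist(),round(a['conf'],2),np.round(at_z(p,a['centre'],z),4).tolist()) for a in r[:3]])
c=np.round(proj(p,[.492,.285,.058])).astype(int); print(c)
q=cv2.cvtColor(p['image'],cv2.COLOR_RGB2BGR)
x0,y0=max(c[0]-70,0),max(c[1]-70,0); print(x0,y0)
cv2.imwrite('pics/w2c.png',cv2.resize(q[y0:y0+140,x0:x0+140],None,fx=4,fy=4,interpolation=cv2.INTER_CUBIC))
```

```text
{'time': np.float64(4.15), 'joint_positions': array([ 3.4550e-01,  5.5000e-02,  1.4048e+00, -3.0000e-04,  1.6813e+00,
        7.4710e-01]), 'qvel': array([ 0.8669,  0.5507, -0.5693, -0.0072,  0.0076,  0.8633]), 'tool_pos': array([0.4821, 0.2336, 0.2246]), 'ee_rot': array([-1.5706e+00, -6.0000e-04, -4.0170e-01])}
seat [([268.0, 148.3], 0.85, [0.4903, 0.2786, 0.058])]
shaft_tip [([266.7, 155.0], 0.89, [0.4903, 0.2787, 0.103])]
drive_unit [([268.6, 139.0], 0.88, [0.4907, 0.2815, 0.0])]
[267 141]
197 71
```

View pics/w2.png

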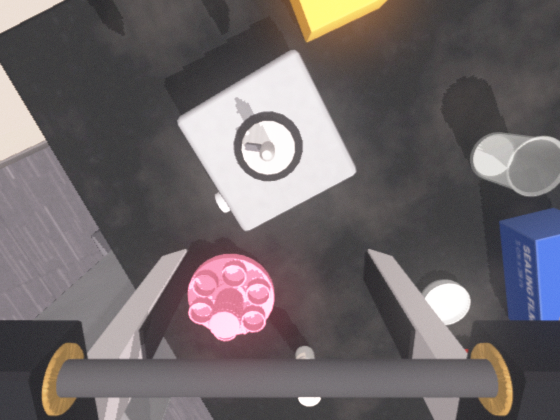

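View pics/w2c.png

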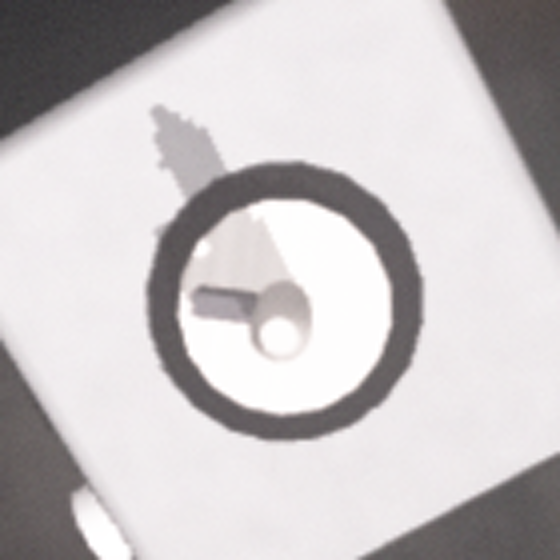

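The key shows clearly as a dark block left of the shaft, from crop (195,300) to (255,305). I'll take one more picture with the arm settled and compute its angle.

Run:
```python
from h import *
for i in range(8): p=imaging.snapshot('wrist')
o=robot.get_obs(); print({k:np.round(v,4) for k,v in o.items() if k in('time','tool_pos','ee_rot','qvel')})
for k,z in {'seat':.058,'shaft_tip':.103}.items():
    r=imaging.landmark_of(p,k)
    print(k,[(np.round(a['centre'],1).tolist(),round(a['conf'],2),np.round(at_z(p,a['centre'],z),4).tolist()) for a in r[:3]])
c=np.round(proj(p,[.49,.281,.058])).astype(int)
q=cv2.cvtColor(p['image'],cv2.COLOR_RGB2BGR)
x0,y0=c[0]-35,c[1]-35; print(x0,y0)
cv2.imwrite('pics/w3c.png',cv2.resize(q[y0:y0+70,x0:x0+70],None,fx=8,fy=8,interpolation=cv2.INTER_CUBIC))
np.savez('w3.npz',mtx=p['mtx'],R=p['R'],t=p['t'])
```

```text
{'time': np.float64(4.75), 'qvel': array([ 0.0067,  0.0044, -0.0029, -0.002 , -0.0006, -0.001 ]), 'tool_pos': array([0.4826, 0.2304, 0.2247]), 'ee_rot': array([-1.5706e+00, -4.0000e-04, -4.0330e-01])}
seat [([263.9, 146.9], 0.83, [0.4879, 0.2778, 0.058])]
shaft_tip [([263.8, 150.1], 0.63, [0.4903, 0.2796, 0.103])]
230 108
```

View pics/w3c.png

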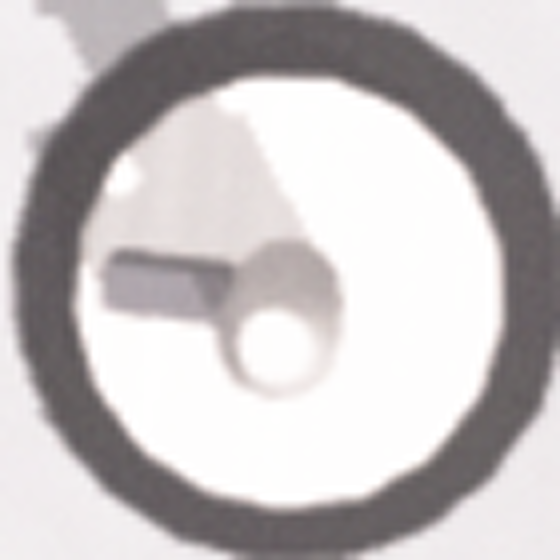

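Run:
```python
from h import *
p=dict(np.load('w3.npz')); f=lambda u,z:at_z(p,np.array(u)/8+[230-.0,108],z)
print('flange',f((287,290),.058),'tip',f((274,347),.103), 'r', (f((502,290),.058)-f((72,290),.058))[:2])
c=(f((287,290),.058)+f((274,347),.103))/2
print(c)
for u in((105,294),(220,300),(160,296)):
    w=f(u,.069); print(u,w,np.hypot(*(w-c)[:2]),np.degrees(np.arctan2(w[1]-c[1],w[0]-c[0])))
d=f((220,301),.069)-f((105,294),.069);print(np.degrees(np.arctan2(-d[1],-d[0])))
```

```text
flange [0.49047662 0.27925423 0.058     ] tip [0.49025017 0.27859078 0.103     ] r [ 0.04426194 -0.01892452]
[0.49036339 0.27892251 0.0805    ]
(105, 294) [0.47295734 0.28754815 0.069     ] 0.01942607792492952 153.63909858473755
(220, 300) [0.48414051 0.28206783 0.069     ] 0.00697261204124834 153.1859143574246
(160, 296) [0.47834265 0.28501275 0.069     ] 0.0134755117134149 153.13119099569138
153.4001861389174
```

Key angle is about 153.4° (radius 19.4 mm, against a true 20 mm) and the seat is at (0.4904, 0.2789). So I grip, carry, and turn by about -22.5°.

Emit:
send_rows(moves="-1 0.0128 0 -0.0391 0; -1 0.0128 0 -0.0391 0; -1 0.0128 0 -0.0391 0; -1 0.0128 0 -0.0391 0; -1 0.0128 0 -0.0391 0; -1 0.0128 0 -0.0391 0; -1 0.0128 0 -0.0391 0; -1 0.0128 0 -0.0391 0; -1 0.0128 0 -0.0391 0; -1 0.0128 0 -0.0391 0")

```text
time: 5.68
tool_pos: [0.4467, -0.1806, 0.2248]
ee_rot: [-1.571, -0.001, -0.402]
wrist_force: [0.9, -0.2, -0.2]
width: 0.0942
```

Emit:
send_rows(moves="-1 0 0.002 0 0; -1 0 0.015 0 0; -1 0 0.015 0 0; -1 0 0.015 0 0; -1 0 0.015 0 0; -1 0 0.015 0 0; -1 0 0.015 0 0; -1 0 0.01 0 0; -1 0 0 0 0; -1 0 0 0 0")

```text
time: 6.52
tool_pos: [0.4472, -0.1782, 0.1222]
ee_rot: [-1.571, 0.001, -0.401]
wrist_force: [-0.3, -0.9, -0.9]
width: 0.0938
```

Run:
```python
from h import *
o=robot.get_obs(); print({k:np.round(v,4) for k,v in o.items() if k in('time','tool_pos','ee_rot','qvel')})
p=imaging.snapshot('wrist'); save(p,'w4')
print('tcp px',proj(p,[.447,-.1795,.053]),proj(p,[.447,-.1795,.068]))
for k,z in {'hub_grip':.053,'carousel':0}.items():
    r=imaging.landmark_of(p,k)
    print(k,[(np.round(a['centre'],1).tolist(),round(a['conf'],2),np.round(at_z(p,a['centre'],z),4).tolist()) for a in r[:3]])
```

```text
{'time': np.float64(6.5167), 'qvel': array([-0.0012, -0.0116, -0.0324, -0.0003,  0.0022, -0.0011]), 'tool_pos': array([ 0.4472, -0.1782,  0.1222]), 'ee_rot': array([-1.5707e+00,  9.0000e-04, -4.0140e-01])}
tcp px [280.69409816 233.62509128] [280.89641302 241.73718488]
hub_grip [([280.2, 236.2], 0.76, [0.446, -0.1811, 0.053]), ([480.1, 12.6], 0.67, [0.6036, -0.1005, 0.053]), ([278.2, 211.5], 0.56, [0.4515, -0.1645, 0.053])]
carousel [([434.8, 28.0], 0.77, [0.6006, -0.0974, 0.0]), ([278.4, 211.9], 0.6, [0.4455, -0.1794, 0.0])]
```

View pics/w4.png

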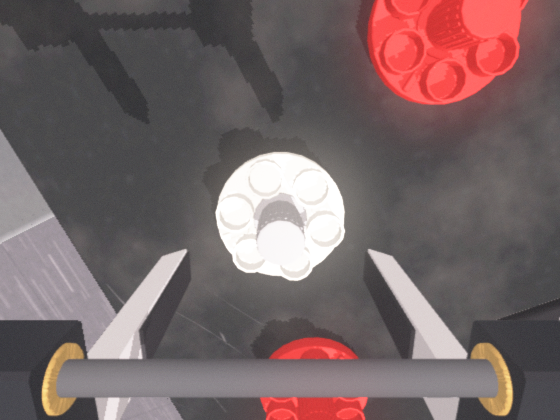

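Hub top at (281,242) matches the projected centre. Descend and close.

Emit:
send_rows(moves="-1 0 0.014 -0.001 0; -1 0 0.014 0 0; -1 0 0.014 0 0; -1 0 0.014 0 0; -1 0 0.013 0 0; -1 0 0 0 0; 1 0 0 0 0; 1 0 0 0 0; 1 0 0 0 0; 1 0 0 0 0")

```text
time: 7.5
tool_pos: [0.4478, -0.1799, 0.0548]
ee_rot: [-1.571, -0.003, -0.402]
wrist_force: [-0.3, 0.1, -1.4]
width: 0.071
```

Emit:
send_rows(moves="1 0 0 0 0; 1 0 0 0 0; 1 0 0 0 0; 1 0 -0.01 0 0; 1 0 -0.02 0 0; 1 0 -0.02 0 0; 1 0 -0.02 0 0; 1 0 -0.02 0 0; 1 0 -0.02 0 0; 1 0 -0.01 0 0")

```text
time: 8.33
tool_pos: [0.4481, -0.18, 0.1772]
ee_rot: [-1.571, -0.005, -0.402]
wrist_force: [-0.1, -1.0, 1.0]
width: 0.0043
```

Run:
```python
from h import *
o=robot.get_obs(); print({k:np.round(v,4) for k,v in o.items() if k in('time','tool_pos','ee_rot','qvel','wrist_force','width')})
p=imaging.snapshot('wrist'); save(p,'w5')
p=imaging.snapshot('scene'); save(p,'s5')
```

```text
{'time': np.float64(8.3333), 'qvel': array([ 0.0003, -0.0386, -0.1562, -0.0015,  0.2143, -0.001 ]), 'tool_pos': array([ 0.4481, -0.18  ,  0.1772]), 'ee_rot': array([-1.5713, -0.0052, -0.4015]), 'wrist_force': array([-0.1322, -0.9677,  0.9751]), 'width': np.float64(0.0043)}
```

View pics/w5.png

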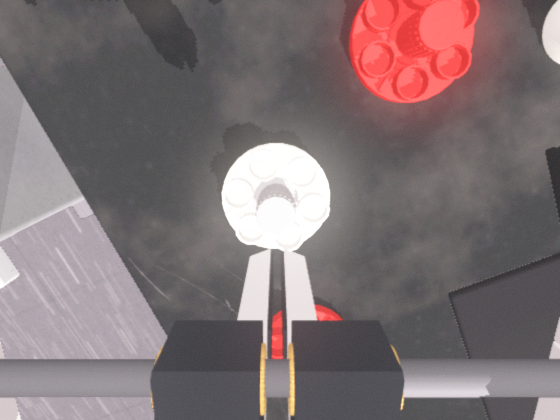

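View pics/s5.png

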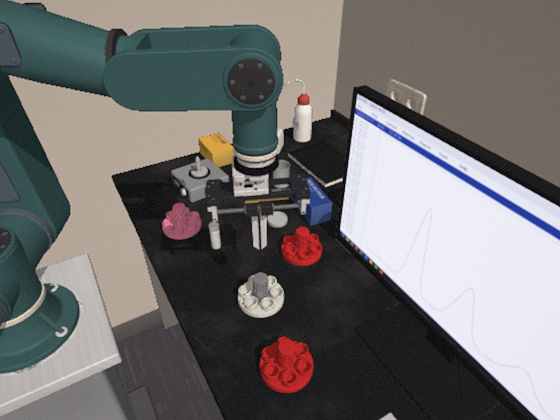

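I lifted before the slow fingers had closed, and the carousel stayed put. I'll reopen, check it, and repeat with more closing time.

Emit:
send_rows(moves="-1 0 0 0 0; -1 0 0 0 0; -1 0 0 0 0; -1 0 0 0 0; -1 0 0 0 0; -1 0 0 0 0; -1 0 0 0 0; -1 0 0 0 0; -1 0 0 0 0; -1 0 0 0 0")

```text
time: 9.27
tool_pos: [0.447, -0.1795, 0.1735]
ee_rot: [-1.571, -0.0, -0.402]
wrist_force: [0.2, -0.2, -0.2]
width: 0.0637
```

Run:
```python
from h import *
o=robot.get_obs(); print({k:np.round(v,4) for k,v in o.items() if k in('time','tool_pos','ee_rot','wrist_force','width')})
p=imaging.snapshot('wrist'); save(p,'w6')
print(proj(p,[.447,-.1795,.068]))
cv2.imwrite('pics/w6c.png',cv2.resize(cv2.cvtColor(p['image'],cv2.COLOR_RGB2BGR)[130:260,210:340],None,fx=4.5,fy=4.5,interpolation=cv2.INTER_CUBIC))
for k,z in {'hub_grip':.053,'carousel':0}.items():
    r=imaging.landmark_of(p,k)
    print(k,[(np.round(a['centre'],1).tolist(),round(a['conf'],2),np.round(at_z(p,a['centre'],z),4).tolist()) for a in r[:3]])
```

```text
{'time': np.float64(9.2667), 'tool_pos': array([ 0.447 , -0.1795,  0.1735]), 'ee_rot': array([-1.5709e+00, -1.0000e-04, -4.0150e-01]), 'wrist_force': array([ 0.1761, -0.1908, -0.1943]), 'width': np.float64(0.0637)}
[279.73462274 215.96098947]
hub_grip [([440.1, 31.5], 0.82, [0.6027, -0.1024, 0.053]), ([275.3, 213.8], 0.75, [0.4427, -0.1807, 0.053])]
carousel [([408.8, 38.3], 0.96, [0.6005, -0.0971, 0.0]), ([309.8, 340.3], 0.74, [0.4144, -0.3414, 0.0])]
```

View pics/w6c.png

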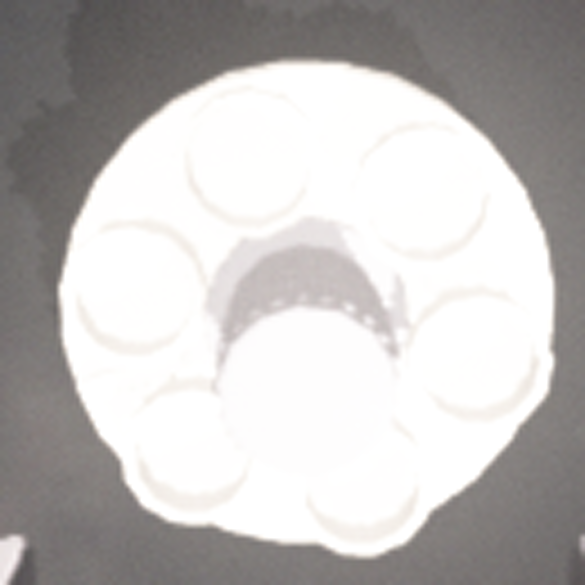

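Emit:
send_rows(moves="-0.2 0 0.02 0 0; -0.2 0 0.02 0 0; -0.2 0 0.02 0 0; -0.2 0 0.02 0 0; -0.2 0 0.02 0 0; -0.2 0 0.015 0 0; -0.2 0 0.0055 0 0; -0.2 0 0 0 0; 1 0 0 0 0; 1 0 0 0 0")

```text
time: 10.25
tool_pos: [0.4479, -0.18, 0.0544]
ee_rot: [-1.571, -0.003, -0.402]
wrist_force: [-0.2, 0.1, 0.1]
width: 0.0464
```

Emit:
send_rows(moves="1 0 0 0 0; 1 0 0 0 0; 1 0 0 0 0; 1 0 0 0 0; 1 0 0 0 0; 1 0 0 0 0; 1 0 0 0 0; 1 0 0 0 0; 1 0 0 0 0; 1 0 0 0 0")

```text
time: 11.08
tool_pos: [0.4478, -0.1799, 0.0542]
ee_rot: [-1.571, -0.002, -0.401]
wrist_force: [1.0, 0.6, 4.8]
width: 0.0318
```

Emit:
send_rows(moves="1 0 -0.005 0 0; 1 0 -0.01 0 0; 1 0 -0.015 0 0; 1 0 -0.02 0 0; 1 0 -0.02 0 0; 1 0 -0.02 0 0; 1 0 -0.02 0 0; 1 0 -0.01 0 0; 1 0 -0.005 0 0; 1 0 0 0 0")

```text
time: 11.92
tool_pos: [0.4472, -0.1796, 0.1787]
ee_rot: [-1.571, -0.001, -0.402]
wrist_force: [-0.0, -0.0, -2.8]
width: 0.0313
```

Run:
```python
from h import *
o=robot.get_obs(); print({k:np.round(v,4) for k,v in o.items() if k in('time','tool_pos','ee_rot','wrist_force','width')})
p=imaging.snapshot('wrist'); save(p,'w7')
```

```text
{'time': np.float64(11.9167), 'tool_pos': array([ 0.4472, -0.1796,  0.1787]), 'ee_rot': array([-1.571e+00, -1.300e-03, -4.015e-01]), 'wrist_force': array([-0.029 , -0.0383, -2.8489]), 'width': np.float64(0.0313)}
```

View pics/w7.png

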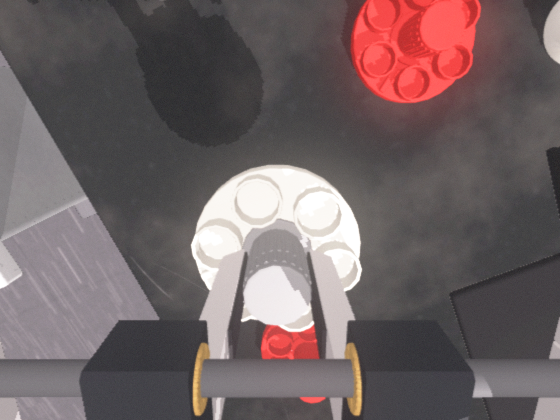

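Run:
```python
from h import *
p=imaging.snapshot('wrist'); save(p,'w8')
q=cv2.cvtColor(p['image'],cv2.COLOR_RGB2BGR)
cv2.imwrite('pics/w8c.png',cv2.resize(q[155:335,185:365],None,fx=3.3,fy=3.3,interpolation=cv2.INTER_CUBIC))
z=.1787-.054+.028; c=np.array([.4472,-.1796])
for a in (86,26,-34,146): 
    print(a, proj(p,[c[0]+.034*np.cos(np.radians(a)),c[1]+.034*np.sin(np.radians(a)),z]))
for u in((258,200),(317,212),(217,242),(341,265)):
    w=at_z(p,u,z)[:2]-c; print(u,np.hypot(*w),np.degrees(np.arctan2(w[1],w[0])))
print('hubtop',proj(p,[c[0],c[1],.1787-.0542+.068]))
```

```text
86 [261.14036503 203.49152257]
26 [323.42339816 215.13382485]
-34 [341.02846548 269.7318184 ]
146 [221.3788216  248.29066003]
(258, 200) 0.036362678165491484 87.46069764815263
(317, 212) 0.03324489225739634 32.56034660354349
(217, 242) 0.03705165030605023 141.00696645378878
(341, 265) 0.03340592454860725 -29.15458793901259
hubtop [282.75327952 295.36558594]
```

View pics/w8c.png

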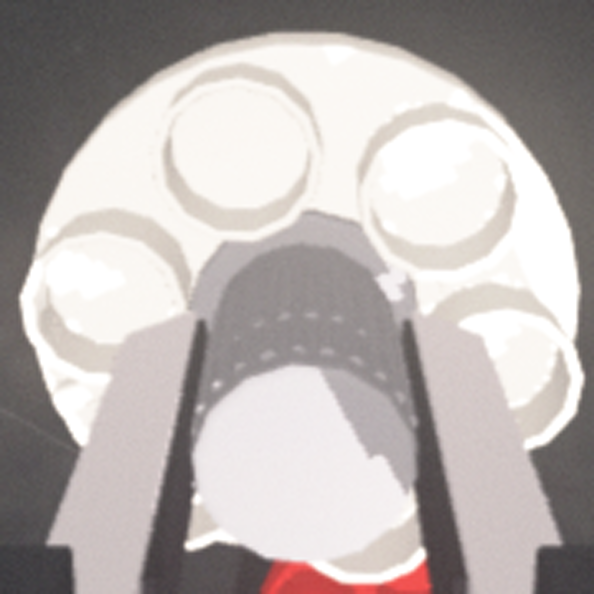

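Run:
```python
from h import *
p=imaging.snapshot('wrist')
tp=np.array([.4472,-.1796,.1787]); yaw=-.4015
ex=np.array([np.cos(yaw),np.sin(yaw),0]); ez=np.array([-np.sin(yaw),np.cos(yaw),0])
z=tp[2]-.0542+.068
m=at_z(p,(277.4,295),z); d=m-tp; print('hubtop bias tool x,z',d@ex,d@ez)
for n,u,zz in(('s',None,0),):
    S=[((258.3,200),86),((317.4,211),26),((341,265),-34),((217,242),146)]
    for u,a in S:
        w=at_z(p,u,tp[2]-.0542+.028)[:2]-tp[:2]-.034*np.array([np.cos(np.radians(a-.5)),np.sin(np.radians(a-.5))])
        print('sock',a,w@ex[:2],w@ez[:2])
print(p['mtx'], (p['R']@tp+p['t']))
# finger tip rows in w4
g=cv2.imread('pics/w4.png'); 
for n in ('w4','w6','w8'):
    g=cv2.imread(f'pics/{n}.png').astype(int).sum(2)
    for r in(300,310,330,345,400): print(n,r,[int(i) for i in np.where(abs(np.diff(g[r]))>90)[0]])
```

```text
hubtop bias tool x,z -0.0028225827638408535 0.0006805183898413587
sock 86 -0.0021971637724613837 0.002022651627408402
sock 26 -0.004070902414849497 0.0027434830063122863
sock -34 -0.0006980284713571166 0.003550147978917603
sock 146 -0.002666467118257636 0.003689904921326231
[[361.56574133   0.         276.79142567]
 [  0.         361.56574133 211.62630235]
 [  0.           0.           1.        ]] [0.00313997 0.03418048 0.17591602]
w4 300 [107, 126, 127, 156, 157, 396, 397, 425, 426]
w4 310 [113, 114, 118, 119, 120, 149, 150, 151, 402, 403, 433, 434]
w4 330 [82, 104, 137, 138, 414, 415, 448, 449]
w4 345 [61, 84, 140, 413, 460, 461]
w4 400 [41, 74, 94, 95, 129, 170, 366, 423, 424, 458, 459, 478, 479, 511, 512]
w6 300 [145, 165, 193, 194, 195, 358, 359, 360, 387, 388]
w6 310 [151, 159, 160, 189, 190, 363, 364, 393, 394]
w6 330 [41, 42, 142, 148, 181, 182, 371, 372, 404, 405, 555]
w6 345 [26, 27, 128, 140, 144, 145, 182, 183, 261, 356, 370, 408, 409, 412, 425, 551]
w6 400 [1, 2, 114, 115, 138, 151, 175, 204, 205, 298, 328, 377, 378, 401, 402, 414, 438, 439, 551, 552]
w8 300 [148, 205, 233, 234, 242, 243, 244, 309, 310, 319, 320, 347, 348]
w8 310 [154, 201, 202, 231, 232, 242, 310, 311, 321, 322, 350, 351]
w8 330 [110, 111, 206, 207, 226, 227, 285, 286, 303, 304, 326, 327, 346, 347, 555]
w8 345 [99, 199, 208, 227, 261, 262, 325, 345, 551]
w8 400 [81, 191, 192, 206, 211, 215, 219, 223, 224, 329, 341, 342, 346, 360, 361, 537]
```

Run:
```python
from h import *
def TR(yaw): return np.column_stack([[np.cos(yaw),np.sin(yaw),0],[0,0,-1],[-np.sin(yaw),np.cos(yaw),0]])
p=imaging.snapshot('wrist'); o=robot.get_obs()
from scipy.spatial.transform import Rotation as Ro
T=Ro.from_euler('xyz',o['ee_rot']).as_matrix()
print(np.round(p['R']@T,4)); print('cam in tool',T.T@(-p['R'].T@p['t']-o['tool_pos']))
q=dict(np.load('w3.npz')); tp=np.array([.4826,.2304,.2247]); T=Ro.from_euler('xyz',[-1.5706,-.0004,-.4033]).as_matrix()
print(np.round(q['R']@T,4)); print('cam in tool',T.T@(-q['R'].T@q['t']-tp))
```

```text
[[ 1.000e+00  7.000e-04 -4.000e-04]
 [-2.000e-04 -2.860e-01 -9.582e-01]
 [-8.000e-04  9.582e-01 -2.860e-01]]
cam in tool [-0.00201089 -0.16088675  0.08296422]
[[ 1.000e+00  8.000e-04 -8.000e-04]
 [-5.000e-04 -2.860e-01 -9.582e-01]
 [-1.000e-03  9.582e-01 -2.860e-01]]
cam in tool [-0.00192133 -0.16082726  0.08279129]
```

Run:
```python
from h import *
o=robot.get_obs(); print(o['time'],o['tool_pos'],o['ee_rot'])
p=imaging.snapshot('wrist'); T=np.array([np.cos(o['ee_rot'][2]),np.sin(o['ee_rot'][2]),0]);ez=np.array([-T[1],T[0],0])
d=at_z(p,(277.4,295),o['tool_pos'][2]-.0542+.068)-o['tool_pos']; print(d@T,d@ez)
```

```text
12.1167 [ 0.44615328 -0.17901913  0.17621754] [-1.5705769   0.00328103 -0.40155671]
-0.0018432651478583035 -0.0005686879051663629
```

Emit:
send_rows(moves="1 -0.006 0 0.0196 0; 1 -0.0114 0 0.0366 0; 1 -0.0114 0 0.0366 0; 1 -0.0114 0 0.0366 0; 1 -0.0114 0 0.0366 0; 1 -0.0114 0 0.0366 0; 1 -0.0114 0 0.0366 0; 1 -0.0114 0 0.0366 0; 1 -0.0114 0 0.0366 0; 1 -0.0114 0 0.0366 0")

```text
time: 13.0
tool_pos: [0.4828, 0.1861, 0.177]
ee_rot: [-1.572, 0.001, -0.401]
wrist_force: [1.1, 0.1, -1.8]
width: 0.0317
```

Emit:
send_rows(moves="1 -0.0114 0 0.0366 0; 1 -0.0114 0 0.0366 0; 1 -0.0055 0 0.0172 0; 1 0 0 0 0; 1 0 0 0 2; 1 0 0 0 5; 1 0 0 0 6; 1 0 0 0 6; 1 0 0 0 3; 1 0 0 0 0")

```text
time: 13.83
tool_pos: [0.4924, 0.2774, 0.177]
ee_rot: [-1.573, 0.0, -0.787]
wrist_force: [-0.5, -0.2, -2.4]
width: 0.0319
```

Run:
```python
from h import *
for i in range(4): p=imaging.snapshot('wrist')
save(p,'w9')
o=robot.get_obs(); print({k:np.round(v,4) for k,v in o.items() if k in('time','tool_pos','ee_rot','wrist_force','width','qvel')})
s=imaging.snapshot('scene'); save(s,'s9')
t=imaging.snapshot('top'); save(t,'t9')
im=cv2.cvtColor(s['image'],cv2.COLOR_RGB2BGR)
c=proj(s,[.492,.279,.12]).astype(int); print(c)
cv2.imwrite('pics/s9c.png',cv2.resize(im[c[1]-50:c[1]+60,c[0]-70:c[0]+70],None,fx=5,fy=5,interpolation=cv2.INTER_CUBIC))
q=cv2.cvtColor(p['image'],cv2.COLOR_RGB2BGR)
cv2.imwrite('pics/w9c.png',cv2.resize(q[155:335,185:365],None,fx=3.3,fy=3.3,interpolation=cv2.INTER_CUBIC))
```

```text
{'time': np.float64(14.0333), 'qvel': array([ 0.0036, -0.001 , -0.0052, -0.0011, -0.0001,  0.0047]), 'tool_pos': array([0.4926, 0.278 , 0.1776]), 'ee_rot': array([-1.5716,  0.    , -0.7849]), 'wrist_force': array([ 0.144 , -0.1423, -2.5957]), 'width': np.float64(0.0314)}
[195 151]
```

View pics/s9c.png

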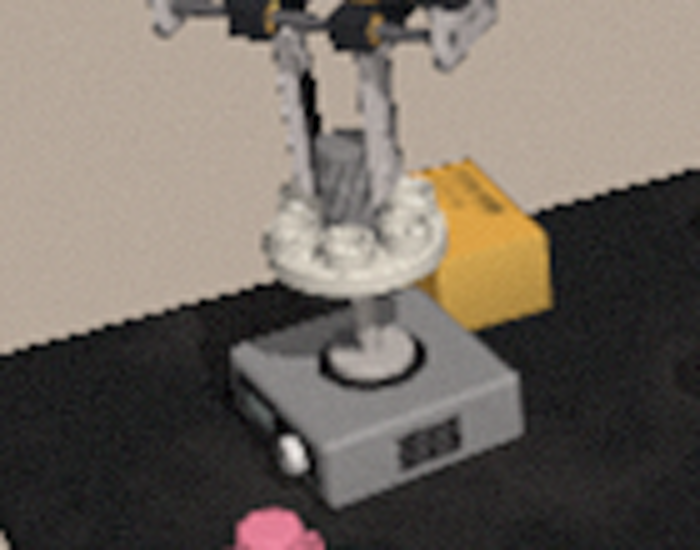

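View pics/w9c.png

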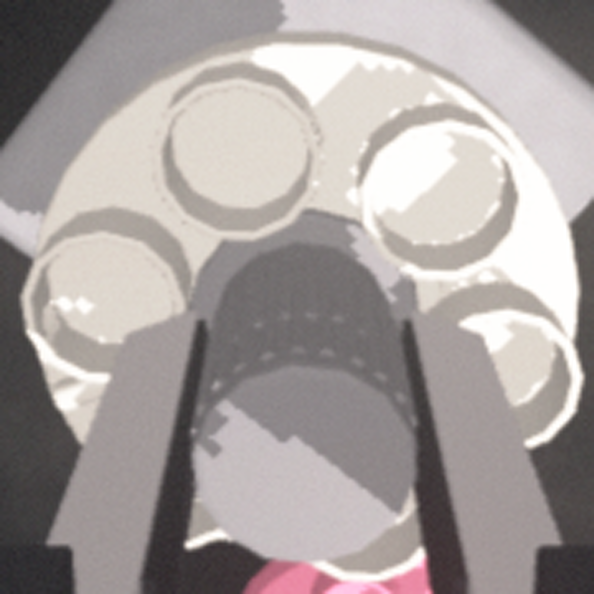

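The scene crop shows the plate centred over the shaft once the lean is taken into account. I'll make a small correction and lower slowly.

Emit:
send_rows(moves="1 -0.0008 0 0.0004 0; 1 0 0.004 0 0; 1 0 0.004 0 0; 1 0 0.004 0 0; 1 0 0.003 0 0; 1 0 0.002 0 0; 1 0 0.002 0 0; 1 0 0.002 0 0; 1 0 0.002 0 0; 1 0 0.002 0 0")

```text
time: 14.97
tool_pos: [0.4925, 0.2794, 0.1529]
ee_rot: [-1.571, -0.0, -0.785]
wrist_force: [-0.9, -0.5, -1.8]
width: 0.0319
```

Emit:
send_rows(moves="1 0 0.002 0 0; 1 0 0.002 0 0; 1 0 0.002 0 0; 1 0 0.002 0 0; 1 0 0.002 0 0; 1 0 0.002 0 0; 1 0 0.002 0 0; 1 0 0.001 0 0; 1 0 0 0 0; 1 0 0 0 0")

```text
time: 15.8
tool_pos: [0.4924, 0.2794, 0.1379]
ee_rot: [-1.571, 0.0, -0.785]
wrist_force: [0.0, -0.6, -3.3]
width: 0.0317
```

Run:
```python
from h import *
s=imaging.snapshot('scene'); o=robot.get_obs(); print({k:np.round(v,4) for k,v in o.items() if k in('time','tool_pos','wrist_force','wrist_torque')})
im=cv2.cvtColor(s['image'],cv2.COLOR_RGB2BGR)
cv2.imwrite('pics/s10c.png',cv2.resize(im[101:211,125:265],None,fx=5,fy=5,interpolation=cv2.INTER_CUBIC))
```

```text
{'time': np.float64(15.85), 'tool_pos': array([0.4925, 0.2794, 0.138 ]), 'wrist_force': array([ 0.1908,  0.483 , -1.8972]), 'wrist_torque': array([-0.0393, -0.0515,  0.0271])}
```

View pics/s10c.png

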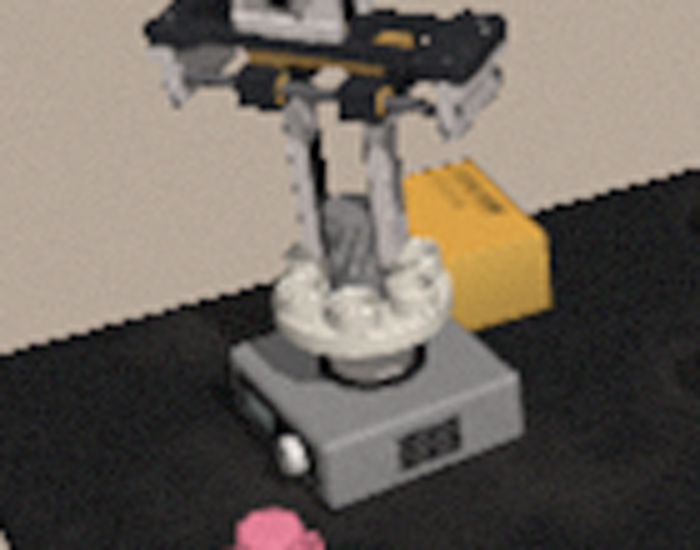

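On the shaft with only the weight (about 2–3 N) showing. Continue down to just above the key.

Emit:
send_rows(moves="1 0 0.002 0 0; 1 0 0.002 0 0; 1 0 0.002 0 0; 1 0 0.002 0 0; 1 0 0.001 0 0; 1 0 0.001 0 0; 1 0 0.001 0 0; 1 0 0.001 0 0; 1 0 0 0 0; 1 0 0 0 0")

```text
time: 16.68
tool_pos: [0.4924, 0.2794, 0.1259]
ee_rot: [-1.571, -0.0, -0.785]
wrist_force: [0.0, -0.8, -1.6]
width: 0.0315
```

Emit:
send_rows(moves="1 0 0.001 0 0; 1 0 0.001 0 0; 1 0 0.001 0 0; 1 0 0 0 0; 1 0 0.001 0 0; 1 0 0 0 0; 1 0 0.001 0 0; 1 0 0 0 0; 1 0 0 0 0; 1 0 0 0 0")

```text
time: 17.52
tool_pos: [0.4924, 0.2794, 0.1209]
ee_rot: [-1.571, -0.0, -0.785]
wrist_force: [-0.0, 0.2, -3.0]
width: 0.0317
```

Emit:
send_rows(moves="1 0 0.001 0 0; 1 0 0 0 0; 1 0 0.001 0 0; 1 0 0 0 0; 1 0 0.001 0 0; 1 0 0 0 0; 1 0 0.001 0 0; 1 0 0 0 0; 1 0 0 0 0; 1 0 0 0 0")

```text
time: 18.35
tool_pos: [0.4924, 0.2794, 0.1169]
ee_rot: [-1.571, -0.0, -0.785]
wrist_force: [-0.0, -0.4, -2.3]
width: 0.0316
```

The underside is now about 4.7 mm above the flange with no reaction, so the keyway is over the key. Keep going gently.

Emit:
send_rows(moves="1 0 0.001 0 0; 1 0 0 0 0; 1 0 0.001 0 0; 1 0 0 0 0; 1 0 0.001 0 0; 1 0 0 0 0; 1 0 0.0005 0 0; 1 0 0 0 0; 1 0 0 0 0; 1 0 0 0 0")

```text
time: 19.18
tool_pos: [0.4924, 0.2793, 0.1135]
ee_rot: [-1.571, -0.0, -0.786]
wrist_force: [-0.2, -0.2, -1.0]
width: 0.0315
```

Emit:
send_rows(moves="1 0 0.0005 0 0; 1 0 0 0 0; 1 0 0.0005 0 0; 1 0 0 0 0; 1 0 0.0005 0 0; 1 0 0 0 0; 1 0 0 0 0; 1 0 0 0 0; 1 0 0 0 0; 1 0 0 0 0")

```text
time: 20.02
tool_pos: [0.4925, 0.2795, 0.1122]
ee_rot: [-1.57, -0.0, -0.785]
wrist_force: [-0.1, 0.6, 0.3]
width: 0.0319
```

Run:
```python
from h import *
s=imaging.snapshot('scene'); o=robot.get_obs(); print({k:np.round(v,4) for k,v in o.items() if k in('time','tool_pos','wrist_force','wrist_torque')})
im=cv2.cvtColor(s['image'],cv2.COLOR_RGB2BGR)
cv2.imwrite('pics/s11c.png',cv2.resize(im[101:211,125:265],None,fx=5,fy=5,interpolation=cv2.INTER_CUBIC))
```

```text
{'time': np.float64(20.0667), 'tool_pos': array([0.4926, 0.2795, 0.1123]), 'wrist_force': array([-0.6251, -0.3776,  0.2725]), 'wrist_torque': array([-0.1085,  0.0923, -0.0349])}
```

View pics/s11c.png

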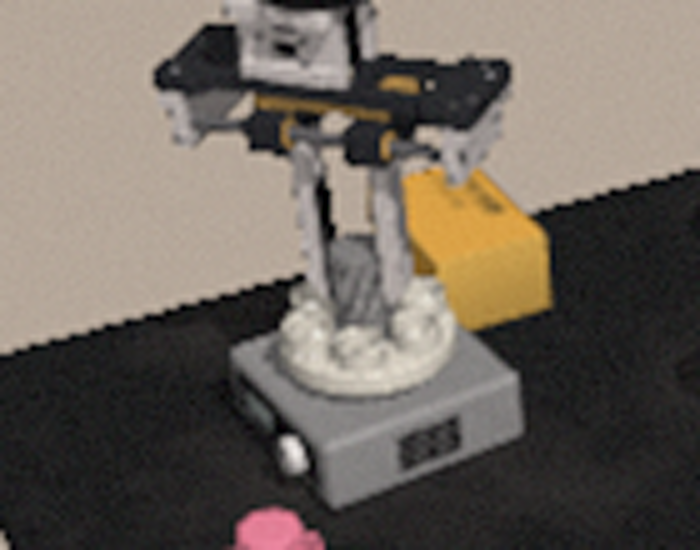

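The weight has come off the wrist (from -2.6 to +0.3 N). One more small press to confirm a hard stop.

Emit:
send_rows(moves="1 0 0.0005 0 0; 1 0 0 0 0; 1 0 0.0005 0 0; 1 0 0 0 0; 1 0 0 0 0; 1 0 0 0 0; 1 0 0 0 0; 1 0 0 0 0; 1 0 0 0 0; 1 0 0 0 0")

```text
time: 20.9
tool_pos: [0.4926, 0.2795, 0.1122]
ee_rot: [-1.57, -0.0, -0.785]
wrist_force: [-1.7, -0.4, 4.7]
width: 0.0315
```

A hard stop at TCP 0.1122 puts the underside at 0.058, which is the seat. Release and lift.

Emit:
send_rows(moves="1 0 -0.0005 0 0; 1 0 0 0 0; -1 0 0 0 0; -1 0 0 0 0; -1 0 0 0 0; -1 0 0 0 0; -1 0 0 0 0; -1 0 0 0 0; -1 0 0 0 0; -1 0 0 0 0")

```text
time: 21.73
tool_pos: [0.4924, 0.2793, 0.1113]
ee_rot: [-1.571, -0.0, -0.786]
wrist_force: [0.7, 0.3, -0.4]
width: 0.0816
```

Emit:
send_rows(moves="-1 0 0 0 0; -1 0 0 0 0; -1 0 -0.002 0 0; -1 0 -0.008 0 0; -1 0 -0.015 0 0; -1 0 -0.02 0 0; -1 0 -0.025 0 0; -1 0 -0.025 0 0; -1 0 -0.015 0 0; -1 0 0 0 0")

```text
time: 22.57
tool_pos: [0.4944, 0.2803, 0.2273]
ee_rot: [-1.562, -0.004, -0.785]
wrist_force: [0.1, -0.5, 0.9]
width: 0.0939
```

Run:
```python
from h import *
for i in range(3): p=imaging.snapshot('wrist')
o=robot.get_obs(); print({k:np.round(v,4) for k,v in o.items() if k in('time','tool_pos','wrist_force','width')})
save(p,'w12'); s=imaging.snapshot('scene'); save(s,'s12'); t=imaging.snapshot('top'); save(t,'t12')
im=cv2.cvtColor(s['image'],cv2.COLOR_RGB2BGR)
cv2.imwrite('pics/s12c.png',cv2.resize(im[101:211,125:265],None,fx=5,fy=5,interpolation=cv2.INTER_CUBIC))
for zz in(0,.006): print('hubtop pred',proj(p,[.4904,.2789,.126+zz]),'scene',proj(s,[.492,.279,.126+zz]))
for k,z in (('hub_grip',.111),('keyway',.058),('carousel',.058)):
  for P,n in((p,'w'),(s,'s')):
    r=imaging.landmark_of(P,k); print(n,k,[(np.round(a['centre'],1).tolist(),round(a['conf'],2),np.round(at_z(P,a['centre'],z),4).tolist()) for a in r[:4]])
```

```text
{'time': np.float64(22.7167), 'tool_pos': array([0.4921, 0.2792, 0.2207]), 'wrist_force': array([0.236 , 0.9563, 1.0624]), 'width': np.float64(0.094)}
hubtop pred [277.51353696 221.39523277] scene [195.30687832 149.26727869]
hubtop pred [277.52583661 223.94198903] scene [195.04808813 147.38528432]
w hub_grip [([275.1, 215.1], 0.91, [0.4893, 0.2804, 0.111]), ([299.0, 357.5], 0.72, [0.4102, 0.1716, 0.111])]
s hub_grip [([197.1, 155.4], 0.96, [0.4919, 0.2699, 0.111]), ([178.7, 209.9], 0.93, [0.3653, 0.0625, 0.111]), ([285.8, 351.8], 0.78, [0.3909, -0.3796, 0.111]), ([303.0, 234.6], 0.6, [0.5698, -0.1541, 0.111])]
w keyway [([300.1, 337.6], 0.94, [0.401, 0.156, 0.058]), ([262.3, 204.4], 0.85, [0.4765, 0.2849, 0.058])]
s keyway [([299.6, 253.4], 0.92, [0.5628, -0.155, 0.058]), ([183.9, 229.9], 0.91, [0.3659, 0.0503, 0.058]), ([288.9, 362.5], 0.79, [0.4028, -0.3717, 0.058]), ([194.2, 168.1], 0.73, [0.4854, 0.293, 0.058])]
w carousel [([298.5, 332.3], 0.74, [0.4043, 0.1618, 0.058]), ([275.4, 197.7], 0.64, [0.4897, 0.2808, 0.058])]
s carousel [([181.6, 226.3], 0.97, [0.3657, 0.0655, 0.058]), ([202.5, 170.0], 0.78, [0.5025, 0.2717, 0.058]), ([301.3, 250.8], 0.68, [0.5706, -0.1499, 0.058]), ([286.5, 368.2], 0.56, [0.3937, -0.3787, 0.058])]
```

View pics/w12.png

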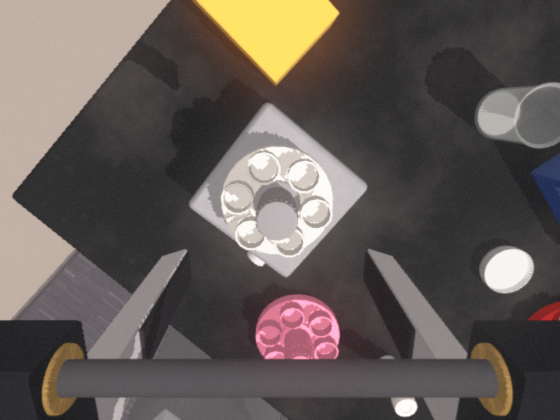

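View pics/s12c.png

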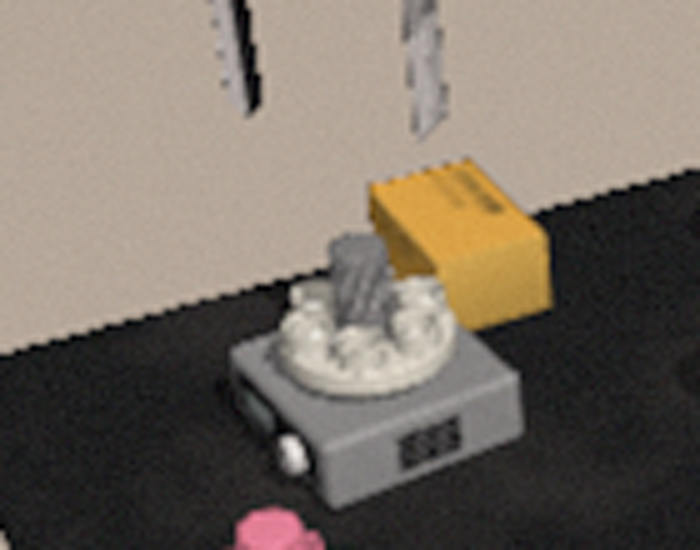

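The carousel sits level and released. Its hub top is at wrist (277,221), against a predicted (277.5,221.4) for seated and 223.9 for 6 mm higher. The scene view gives row 149.6, against 149.3 predicted for seated. Hand in.

Run:
```python
from h import *
print(order.close_job())
```

```text
the job is handed in; nothing more can be done
None
```

The white carousel is on the drive shaft, fully home on the flange and released. I handed the job in at about 23 s of the 67 s. The hand-in gave no verdict.

**What I did:**
- The wrist camera showed the key at about 153° in the world and the keyway at about 176°.
- I gripped the hub, carried the carousel over the shaft and turned it about 22° above the shaft. I then lowered it in steps of 2 mm down to 0.5 mm.
- The keyway went over the key on the first descent, so no turning under pressure was needed. The hard stop came with the underside at 0.058 m, which is the seat height, under about 5 N at the wrist.

**Last checks:**
- After release, the hub top matched the seated prediction in both views, within about 0.5 px (wrist) and 2 px (scene). A carousel not on its keyway would sit at least 6 mm higher, which would be about 2 px off in image height in each view.
- It looks level, and the gripper is open and well clear.
- I kept clear of the bystanders on every path. I did not measure their positions again at the end.

**What failed or disagreed:**
- My first grip attempt lifted before the slow fingers had closed. The carousel had not visibly moved, and I repeated the grip.
- The wrist camera calibration was about 2 mm off sideways. I corrected for this using the held hub and the finger midline.

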